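Bolt the vise down to the T-slot plate

ROBOT

A 6-joint arm with a two-finger parallel gripper is mounted at the origin on the work surface. World frame = base frame: x ahead of the robot, y to its left, z up, the work surface at z = 0. Lengths are in m, angles in degrees, forces in N, time in s.
With the tool pointing down it reaches from about 0.4 to 0.825 m from the base axis. Payload 7 kg.
Tool frame: the origin (TCP) lies midway between the tips of the shut fingers; the grasp point (between the pads) lies 19 mm behind it; z points along the fingers, x is the direction in which the jaws open and shut, and the axes are right-handed (so a half turn about z gives the same grasp; the last joint's range is limited). The gripper opens to 88 mm and grips with 3 to 60 N. Pads are 19 mm wide; open, the fingers measure 130 mm over their backs; the gripper's body (78 mm by 193 mm) begins 47 mm behind the grasp point.
Start: joints at [81.366, 20.546, 0.682, 0, -70.136, -16.507], TCP at [0.287, 0.611, 0.227] pointing down, gripper open.
Joint ranges: [-176.03, 176.03], [-82.01, 121.73], [-58.28, 71.71], [-173.87, 95.51], [-174.79, -0.11], [-173.66, 173.66]. Speed limits (degrees/s): [136.94, 136.94, 172.46, 180, 180, 180].

INTERFACE

Orientations are given as [roll, pitch, yaw] about the fixed x, y, z axes, in that order (R = Rz(yaw) Ry(pitch) Rx(roll)).
In Python, from plant import * gives the robot as it stands. The module is installed in compiled form; this text tells all that it offers.
- The arm moves only by the shell command python3 -m pendant 'ROWS' [OPENING]. ROWS is JSON, a list that holds one entry, the list of rows, each a list of 6 numbers: the shift along the world's x, y, z in mm, then the turn, a rotation vector about the world's x, y, z in degrees. A call has 1 to 10 rows; each row is the pose to reach, as a shift and turn from the pose commanded when the call began; what a row does not reach only later rows make up. A row lasts 1/8 s, in which the tool goes at most 62.5 mm and 10.7 degrees, less where a joint would pass 70% of its speed; a pose out of reach is approached as far as the arm can. A call with a gripper value outside its range is refused whole. OPENING is the closure, from -1 (fully open) to 1 (shut), set as the call begins (- or left out, the last holds). The fingers move at their own pace and stop on an object; the grip force is fixed at half the most. Time passes only in rows, so rows that repeat a pose let the fingers close. It gives the time, the measured TCP pose, the force and the opening at its end, in the units of the state.
- get_obs(): the state, without advancing time (a new reading comes with each control period).
- snapshot(name): name is "side" or "top"; returns a dict with "pixels" (420x560x3 uint8, red, green, blue), "depth" (420x560 float32, m along the optical axis (not along the pixel's ray), 0 where there is no reading), "fx", "fy", "cx", "cy" (pixels), "dist" ([k1, k2, p1, p2, k3] as OpenCV has them; the pictures are not rectified), "pose" (4x4, takes a point from camera to world coordinates). Camera axes: x right, y down, z forward; pixel columns grow to the right and rows downward; lengths in m; the calibration is good to about 2 mm. A picture is of the moment at which its call begins.
- close_job(): hands the job in, once; it reports no verdict.
The state is a dict: "clock": time; "joint_pos": joint angles; "qvel": joint speeds; "tau": joint torques, N m; "tool_pos": TCP position; "orientation": TCP orientation; "force": force on the tool from outside, world axes, zero at the start; "moment": the same for the moment, N m; "opening": finger opening in m.
Only numpy, scipy, OpenCV 4.12 (cv2) and the standard library are available. Lean on these libraries where they do the work, as an engineer would, in place of code of your own. Each camera call takes 0.05 s, during which the arm holds its last target. There are 200 camera calls.

TASK

The vise on the slotted plate is bolted down at one ear only: lower the head of the long T-bolt with the nut lengthwise into the middle slot beyond the free ear, and turn it a quarter clockwise so that it lies square under the lips. Draw it up, slide it fully home into the ear's notch and tighten the nut gently finger-tight, about 0.18 Nm. Then let go; force nothing and leave the other things where they are.

Things in the scene. Friction and masses are not known exactly. Their poses are not given: they have to be found in the camera images.
- plate: Fixed iron T-slot plate, 280 (its x) x 400 (its y) x 45 mm. Origin: centre of its underside, z up. Three T-slots along its y at x = -90, 0, +90 mm, open at both ends; the middle one (x = 0) is used. Slot: mouth 18 mm wide between lips 17.5 mm thick; below them a channel 32 mm wide, 13.5 mm high, its floor 14 mm above the plate's underside.
- vise: Fixed blue vise on the plate, axes parallel to the plate's. Origin: centre of its underside, on the middle slot. Body 40 mm to either side along y, 69 mm tall. An ear 72 mm wide, 18 mm thick (top edge chamfered) reaches to y = +125 and to -125 mm, each with a U notch 18 mm wide open outwards along the slot. The -y ear is already bolted; the free one is at +y.
- notch (a point): On the upper face of the free (+y) ear (18 mm above the plate): where the bolt's axis lies when its shank touches the notch's square bottom. The notch's mouth is 17 mm further along +y; the bolt slides in along -y. Axes as the vise's.
- tbolt: Loose black T-bolt, 94 mm tall, about 0.15 kg, upright on its head in a pocket 12 mm deep of the wooden kit block. Origin: centre of the head's underside, z up the shank, x along the head. Head 30.6 (x) x 15 (y) x 10 mm, two opposite corners rounded: lengthwise in the channel it turns clockwise (from above) to square and stops 5 to 15 degrees past. Shank 14 mm thick, on top a tang 12 (x) x 8 mm.
- nut: Bright collar nut on the T-bolt, 0.08 kg. Origin: on the axis, collar's underside. Collar 32 x 4 mm, above it a hexagon 24 mm across flats, 22 mm high; flats face along its x and every 60 degrees. Right-hand thread, 8 mm a turn, clockwise goes down; stiff (0.06 Nm), so it turns the bolt along until the head is stopped. Finger-tight: it presses the ear with 8 to 55 N; each rad adds about 55 N.
- nut_mid (a point): On the nut's axis, half-way up the hexagon, 15 mm above its underside. Head up against the lips: collar clears the ear by 1.1 to 2.9 mm (hidden). Head on the channel's floor (3.5 mm lower): too low to pass over the ear. Torque on slow turning: 0.06 to 0.09 Nm free; at 30 N 0.33 while moving, 0.15 to 0.22 at rest after a slow last 0.05 rad (it is friction: gone or reversed if the tool springs back).
- short_bolt: black T-bolt only 62 mm tall, without a nut, in another pocket of the kit block. A bystander.
- slot_nut: black T-slot nut with a threaded stub and a square brass tip, 52 mm tall, in another pocket of the kit block. A bystander.
- step_block: black stair-shaped steel block 64 x 28 x 40 mm. A bystander.
- strap: black steel strap clamp with a long slot, 110 x 32 x 14 mm. A bystander.
- open_junction_box: open galvanised box 100 x 100 x 54 mm. A bystander.
- outlet_box: galvanised box 100 x 100 x 60 mm with two grey sockets on top. A bystander.
- screwdriver: screwdriver with a blue handle. A bystander.
- marker: black marker pen, 120 mm. A bystander.
- conduit_stub: upright zinc tube 27 mm across, 90 mm tall. A bystander.

How it is judged (in metres and radians):
On the way, in this order (a step that is already met when the one before it is completed fails the run):
1. the T-bolt's head is in the middle slot under the lips and turned square across it (z of tbolt in the frame of plate below 0.02 m and x of tbolt in the frame of plate between -0.006 and 0.006 m and angle between the x axis of tbolt and the x axis of plate, either way round below 0.3 rad and angle between tbolt's own z axis and vertical below 0.1 rad), for 0.2 s.
2. the T-bolt, still square in the slot, is fully home in the free ear's notch (all of step 1 and horizontal distance between tbolt and notch below 0.0045 m), for 0.2 s.
At the end, for the whole second after the job is handed in: T-bolt upright (0.1 rad) in the middle slot, head under the lips and square across within 0.3 rad, axis within 4.5 mm of the notch's seat; nut presses the ear with 8 to 55 N; at rest and let go (all of step 2 and contact force between nut and vise between 8 and 55 N and linear speed of tbolt below 0.01 m/s and contact force between the fingers and tbolt below 0.1 N); the robot touches nothing.
It fails at once if the T-bolt or its nut is forced against the vise (over 65 N): overtightened or rammed (contact force between tbolt and vise above 65 N).
It fails at once if the T-bolt is forced against the plate (over 100 N) (contact force between tbolt and plate above 100 N).
It fails at once if another thing on the bench is moved by more than 30 mm (distance of any of short_bolt, slot_nut, step_block, strap, open_junction_box, outlet_box, screwdriver, marker, conduit_stub from where it was at the start of the episode above 0.03 m).
It also fails if it takes over 72 s, if anything falls off the work surface, if the arm or the gripper's body presses on something with over 40 N, if the wrist force passes 120 N, or if a joint passes its speed limit or range.

## Working session

There is one attempt and no reset: what is moved stays moved. The work goes in short steps, Python scripts to look and compute and a shell command to move; the robot and the scene stay as the last step left them, time stands still between calls to the robot, and variables do not carry over. Pictures are saved under pics/ and viewed, about 8 in all and at most 12, crops included, and the job is handed in when it is done.

```bash
mkdir -p pics
cat > h.py <<'E'
from plant import *
import numpy as np, cv2
def snap(n,f=None):
    s=snapshot(n)
    if f: cv2.imwrite('pics/'+f+'.png',s['pixels'][:,:,::-1])
    return s
def ray(s,uv,z):
    K=np.array([[s['fx'],0,s['cx']],[0,s['fy'],s['cy']],[0,0,1.]])
    p=cv2.undistortPoints(np.array(uv,float).reshape(-1,1,2),K,np.array(s['dist'])).reshape(-1,2)
    T=np.array(s['pose']); d=np.c_[p,np.ones(len(p))]@T[:3,:3].T
    return T[:3,3]+d*((z-T[2,3])/d[:,2])[:,None]
def cloud(s):
    K=np.array([[s['fx'],0,s['cx']],[0,s['fy'],s['cy']],[0,0,1.]])
    v,u=np.mgrid[:420,:560]
    p=cv2.undistortPoints(np.c_[u.ravel(),v.ravel()].astype(float).reshape(-1,1,2),K,np.array(s['dist'])).reshape(-1,2)
    T=np.array(s['pose']);d=s['depth'].ravel()[:,None]
    return (np.c_[p,np.ones(len(p))]*d@T[:3,:3].T+T[:3,3]).reshape(420,560,3)
E
python3 - <<'E'
from h import *
import pickle
a=snap('top','top0');b=snap('side','side0')
pickle.dump((a,b),open('s0.pkl','wb'))
for s in(a,b):print(np.round(s['pose'],3),s['fx'],s['cx'],s['cy'])
print(get_obs())
E
```

```text
[[ 0.004 -0.996  0.086  0.441]
 [-1.    -0.004 -0.002  0.024]
 [ 0.002 -0.086 -0.996  1.274]
 [ 0.     0.     0.     1.   ]] 410.6042274706277 280.009253759746 205.9391291281958
[[ 0.908 -0.235  0.346 -0.137]
 [-0.418 -0.482  0.77  -1.446]
 [-0.014 -0.844 -0.536  1.132]
 [ 0.     0.     0.     1.   ]] 543.5647128356446 283.2448594868454 211.69584130648363
{'clock': 0.1, 'joint_pos': array([ 8.13654793e+01,  2.05865559e+01,  6.40306372e-01, -1.63503084e-02,
       -7.01366100e+01, -1.65065522e+01]), 'qvel': array([-0.00035183, -0.06143319, -0.00642793, -0.02837591,  0.04350696,
        0.07188248]), 'tau': array([-1.03484264e-03, -5.84167099e+01,  2.93749702e+01,  7.01545939e+00,
        1.01423595e-02, -5.01058003e-05]), 'tool_pos': array([0.28662466, 0.61065026, 0.22573924]), 'orientation': array([-1.79991193e+02, -8.38122330e-02, -1.15146646e+02]), 'force': array([-0.47910176,  0.8919761 ,  0.79758296]), 'moment': array([-0.00045023, -0.00850633, -0.01858865]), 'opening': 0.08782274669631275}
```

View pics/top0.png

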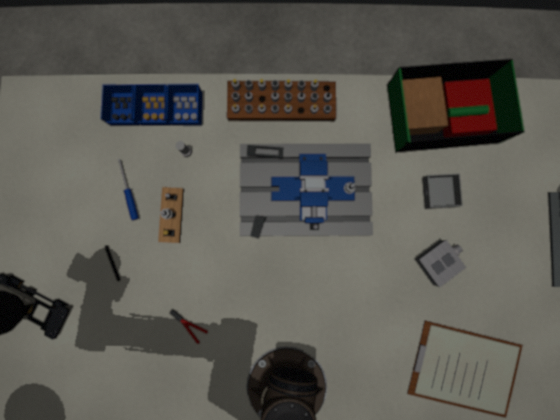

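View pics/side0.png

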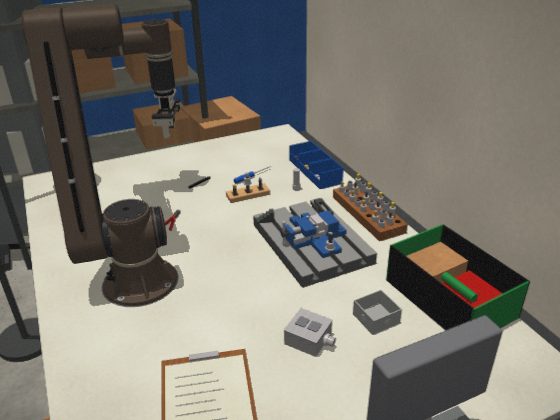

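The top view shows the kit block at about (171,214), with the nutted bolt at about (167,213). The vise is at (314,188), and its free ear points left (+y) with its end near (272,188).

Run:
```python
from h import *
import pickle
a,b=pickle.load(open('s0.pkl','rb'))
A=cv2.resize(a['pixels'][175:250,145:215],None,fx=6,fy=6,interpolation=2)
B=cv2.resize(b['pixels'][165:210,215:285],None,fx=6,fy=6,interpolation=2)
C=cv2.resize(a['pixels'][135:245,232:380],None,fx=5,fy=5,interpolation=2)
W=np.zeros((450,800,3),np.uint8)
W[:450,:420]=A; W[:270,420:800]=B[:,:380]
cv2.imwrite('pics/kit.png',np.clip(W[:,:,::-1]*1.7,0,255).astype(np.uint8)); cv2.imwrite('pics/vise.png',np.clip(C[:,:,::-1]*1.5,0,255).astype(np.uint8))
P=cloud(a)
hsv=cv2.cvtColor(a['pixels'],cv2.COLOR_RGB2HSV)
# plate top plane: points z 35..55mm in region
R=P[135:245,232:380].reshape(-1,3); m=(abs(R[:,2]-.045)<.006); Q=R[m]
print('plate top',m.sum(),np.median(Q,0),Q.min(0),Q.max(0))
r=cv2.minAreaRect((Q[:,:2]*1000).astype(np.float32));print(r)
# blue
bl=(hsv[...,0]>100)&(hsv[...,0]<125)&(hsv[...,1]>130); z=np.zeros_like(bl);z[135:245,232:380]=1
q=P[bl&z];e=q[abs(q[:,2]-.063)<.006];print('ear pts',len(e),np.percentile(e,[1,50,99],axis=0),cv2.minAreaRect((e[:,:2]*1000).astype(np.float32)))
# kit
R=P[185:245,155:190].reshape(-1,3)
for lo,hi in((.01,.03),(.03,.045),(.045,.06),(.06,.075),(.075,.09),(.09,.11),(.11,.13)):
    m=(R[:,2]>lo)&(R[:,2]<hi); 
    if m.sum():print(lo,m.sum(),np.round(R[m].mean(0),4),np.round(R[m].min(0),3),np.round(R[m].max(0),3))
or_=(hsv[...,0]<20)&(hsv[...,1]>100);z[:]=0;z[180:245,152:192]=1
q=P[or_&z];print('wood',np.median(q,0),cv2.minAreaRect((q[:,:2]*1000).astype(np.float32)))
```

```text
plate top 6728 [ 0.58089117 -0.03187213  0.04603324] [ 0.45915111 -0.25538005  0.0390059 ] [0.73914214 0.14488426 0.05099364]
((599.8167724609375, -55.31669616699219), (277.7333984375, 397.8784484863281), 0.6179912090301514)
ear pts 1151 [[ 0.56576191 -0.19227079  0.05830671]
 [ 0.60472171 -0.04298059  0.06429852]
 [ 0.70020708  0.04608439  0.06870901]] ((633.2205200195312, -73.9829330444336), (138.84803771972656, 243.164794921875), 1.325508952140808)
0.01 991 [0.5192 0.357  0.0206] [0.437 0.323 0.01 ] [0.606 0.396 0.03 ]
0.03 11 [0.5059 0.3556 0.0372] [0.461 0.351 0.033] [0.58  0.367 0.044]
0.045 37 [0.5123 0.356  0.0553] [0.461 0.346 0.046] [0.581 0.37  0.06 ]
0.06 55 [0.5274 0.3563 0.0651] [0.464 0.346 0.06 ] [0.583 0.369 0.075]
0.075 43 [0.5246 0.3586 0.0813] [0.51  0.348 0.075] [0.581 0.371 0.09 ]
0.09 23 [0.5226 0.3595 0.0999] [0.518 0.353 0.09 ] [0.53  0.367 0.108]
wood [0.51057193 0.35337497 0.02064058] ((522.1148681640625, 208.88052368164062), (163.67042541503906, 368.78106689453125), 0.12201756238937378)
```

View pics/kit.png

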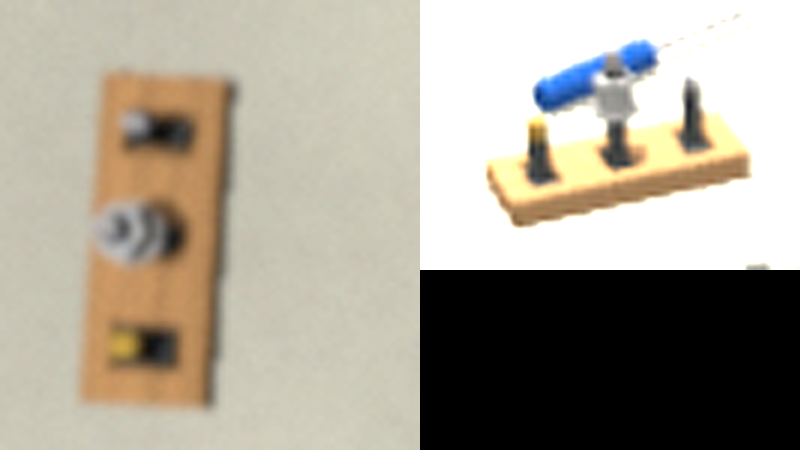

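View pics/vise.png

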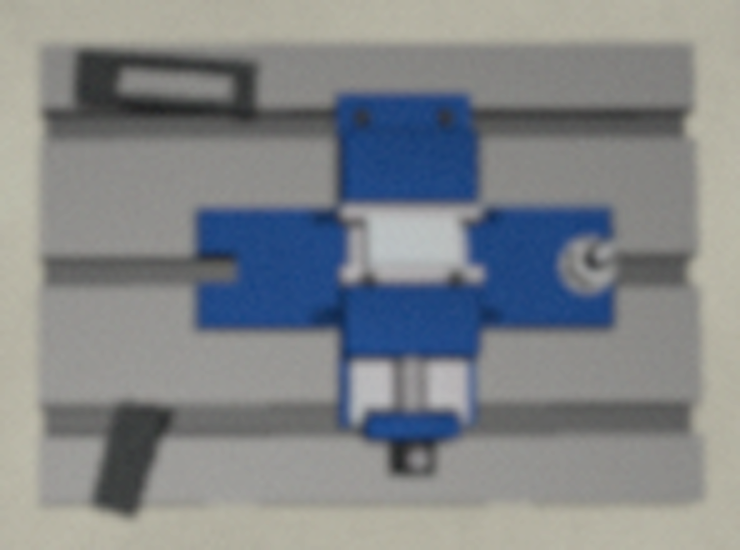

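The head pockets run along world y, which is already lengthwise to the slot. The free notch's bottom is at crop (238,269). Next I'll measure the slot line, the notch and the bolt axis, and check the hexagon's facing.

Run:
```python
from h import *
import pickle
a,b=pickle.load(open('s0.pkl','rb'))
g=cv2.cvtColor(a['pixels'],cv2.COLOR_RGB2GRAY).astype(float)
for u0,u1 in((245,255),(255,266),(357,363),(366,371)):
    p=g[180:198,u0:u1].mean(1); w=np.clip(np.median(g[176:180,u0:u1])-p-12,0,None); v=180+(w*np.arange(18)).sum()/w.sum()
    print('slot',u0,np.round(ray(a,[[(u0+u1-1)/2,v]],.045)[0],4), p.astype(int) if u0==245 else '')
hsv=cv2.cvtColor(a['pixels'],cv2.COLOR_RGB2HSV);bl=(hsv[...,0]>100)&(hsv[...,0]<125)&(hsv[...,1]>130)
bl=bl.astype(float)
print('rows blue u 272:276',bl[170:205,283:293].mean(1).round(1))
print('ear end cols',bl[180:184,264:290].mean(0).round(1),'notch',bl[187:190,264:290].mean(0).round(1))
print('right cols',bl[180:184,345:362].mean(0).round(1))
for n,(u,v,z) in dict(earTL=(270.5,176.5,.063),nbot=(279.3,188.5,.063)).items():print(n,ray(a,[[u,v]],z))
# bolt: top view nut & side view nut
print(g[205:226,155:185].astype(int))
gs=cv2.cvtColor(b['pixels'],cv2.COLOR_RGB2GRAY)
print(gs[172:196,308-70:330-70])
A=cv2.resize(a['pixels'][203:225,156:182],None,fx=15,fy=15,interpolation=0)
B=cv2.resize(b['pixels'][171:198,236:262],None,fx=15,fy=15,interpolation=0)
W=np.zeros((410,790,3),np.uint8);W[:330,:390]=A;W[:405,400:]=B
cv2.imwrite('pics/nut.png',W[:,:,::-1])
```

```text
slot 245 [0.5996 0.1145 0.045 ] [95 95 96 96 96 90 73 61 63 66 68 73 86 95 98 98 98 99]
slot 255 [0.6    0.0828 0.045 ] 
slot 357 [ 0.6018 -0.218   0.045 ] 
slot 366 [ 0.6061 -0.2439  0.045 ] 
rows blue u 272:276 [0.  0.  0.  0.  0.  0.  0.  0.9 1.  1.  1.  1.  1.  1.  1.  1.  1.  1.
 1.  1.  1.  1.  1.  1.  1.  1.  1.  1.  1.  1.  0.  0.  0.  0.  0. ]
ear end cols [0. 0. 0. 0. 0. 0. 0. 0. 1. 1. 1. 1. 1. 1. 1. 1. 1. 1. 1. 1. 1. 1. 1. 1.
 1. 1.] notch [0.  0.  0.  0.  0.  0.  0.  0.  0.  0.  0.  0.  0.  0.  0.  0.3 1.  1.
 1.  1.  1.  1.  1.  1.  1.  1. ]
right cols [0.8 0.5 0.5 0.5 0.5 0.2 0.5 0.5 0.5 0.  0.  0.  0.  0.  0.  0.  0. ]
earTL [[0.6332053  0.05094522 0.063     ]]
nbot [[0.59727381 0.02457664 0.063     ]]
[[112 113 112 113 110 105  95  92  94  96  95  94  90  90  89  92  93  92
   88  88  89  90  89  90  86  79  62  55  81 105]
 [114 113 112 112 111 103  96  92  93  96  96  93  90  90  91  91  91  90
   88  87  90  91  89  88  86  78  59  60  85 107]
 [114 114 114 114 111 104  94  92  94  97  97  96  93  93  88  85  82  82
   84  88  91  89  90  90  87  76  60  66  94 110
[... 3785 characters left out ...]
1 106 166 168 167 164 162 167
  165 145  77  45]
 [173 174 172 170 171 161 130 100  64  36  42  75 115 119 133 167 168 167
  165 155 113  57]
 [168 168 168 171 168 161 129  62  45  40  39  56  91  99 118 161 160 161
  161 163 145 100]
 [169 166 166 167 169 170 154  90  37  43  42  50  72  86 118 160 163 163
  163 163 159 153]
 [169 166 167 165 163 164 156 136  67  48  45  49  80 117 143 162 162 160
  160 156 139 130]
 [149 161 160 161 162 163 163 163 145 102 127 148 149 153 154 139 128 123
  112 100  93  88]
 [117 163 167 164 164 163 163 160 158 151 147 131 126 111 102  92  89  86
   80  77  82  78]
 [128 162 162 160 158 157 139 130 123 100 100  88  87  81  78  77  76  79
   80  80  78  79]]
```

View pics/nut.png

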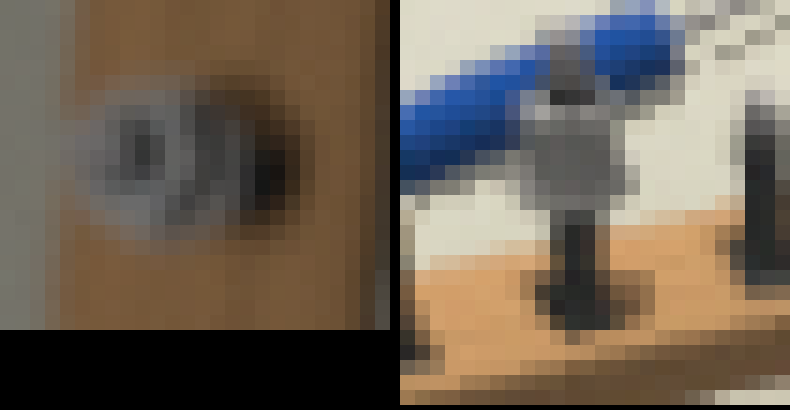

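Across the hexagon the side view measures about 27.8 mm (columns 243.2–250.1), which is the corner-to-corner width. So a flat faces the camera, at azimuth about 70°, and jaws at about 10° should also lie on flats. Now the bolt's axis.

Run:
```python
from h import *
import pickle
a,b=pickle.load(open('s0.pkl','rb'))
print('top tang z.103',ray(a,[[165,212.5]],.103)); print('top nut',ray(a,[[165.5,213.3]],.0825))
for z in (.06,.07,.08):
  p=ray(b,[[246.6,181]],z)[0]; print(z,p)
d=np.array(b['pose'])[:3,3]
# line of side plane (column 246.6) : two points on the vertical plane
print(ray(b,[[246.6,175],[246.6,188],[250.1,181],[243.15,181]],.07))
```

```text
top tang z.103 [[0.5215824  0.35242729 0.103     ]]
top nut [[0.52066355 0.35663296 0.0825    ]]
0.06 [0.51935246 0.3687373  0.06      ]
0.07 [0.51323298 0.35180626 0.07      ]
0.08 [0.5071135  0.33487521 0.08      ]
[[0.53166055 0.39868864 0.07      ]
 [0.49260648 0.29933266 0.07      ]
 [0.5258565  0.34560178 0.07      ]
 [0.50078454 0.35792528 0.07      ]]
```

```bash
python3 -m pendant '[[[40,-42,0,0,0,-9],[78,-84,0,0,0,-18],[117,-126,0,0,0,-27],[156,-168,0,0,0,-36],[195,-210,0,0,0,-46],[234,-252,-20,0,0,-55],[234,-252,-40,0,0,-55],[234,-252,-40,0,0,-55]]]' -0.136
```

```text
clock: 1.1
tool_pos: [0.5203, 0.3575, 0.1846]
orientation: [-179.9, -0.2, -170.2]
force: [-0.3, 0.2, -0.2]
opening: 0.0493
```

```bash
python3 -m pendant '[[[0,-2,-40,0,0,0],[0,-2,-70,0,0,0],[0,-2,-70,0,0,0]]]'
python3 - <<'E'
from h import *
s=snap('side');t=snap('top')
A=cv2.resize(s['pixels'][150:205,215:280],None,fx=7,fy=7,interpolation=2)
B=cv2.resize(t['pixels'][190:240,145:190],None,fx=7,fy=7,interpolation=2)
W=np.zeros((385,780,3),np.uint8);W[:,:455]=A;W[:350,460:775]=B
cv2.imwrite('pics/ab.png',np.clip(W[:,:,::-1]*1.3,0,255).astype(np.uint8))
T=np.array(s['pose']);p=(np.array(get_obs()['tool_pos'])-T[:3,3])@T[:3,:3]
K=np.array([[s['fx'],0,s['cx']],[0,s['fy'],s['cy']],[0,0,1.]])
o=np.array(get_obs()['tool_pos'])
for c in(s,t):
  T=np.linalg.inv(np.array(c['pose']));K=np.array([[c['fx'],0,c['cx']],[0,c['fy'],c['cy']],[0,0,1.]])
  for z in(o[2],.0715,.01):
    print(z,cv2.projectPoints(np.array([[o[0],o[1],z]]),cv2.Rodrigues(T[:3,:3])[0],T[:3,3],K,np.array(c['dist']))[0].ravel())
E
```

```text
clock: 1.48
tool_pos: [0.5195, 0.3568, 0.1151]
orientation: [-179.9, -0.2, -170.1]
force: [0.4, -0.3, -0.2]
opening: 0.0498
0.11803609155385278 [247.26842817 169.31363634]
0.0715 [247.83767867 179.56103194]
0.01 [248.57141116 192.75268972]
0.11803609155385278 [161.54022087 212.27366249]
0.0715 [166.02656251 213.39032837]
0.01 [171.45799149 214.74148895]
```

View pics/ab.png

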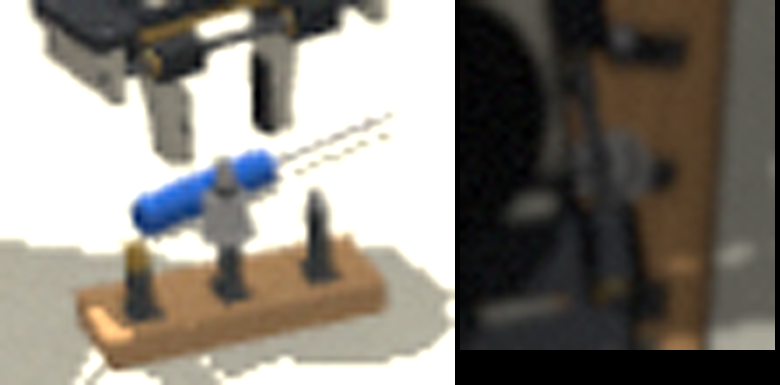

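The gripper is centred over the nutted bolt: the midpoint between the tips is at column 247.3 and the shank at 247.1. The top view agrees. Descending and gripping.

```bash
python3 -m pendant '[[[0,-1,-20,0,0,0],[0,-1,-40,0,0,0],[0,-1,-55,0,0,0],[0,-1,-64,0,0,0],[0,-1,-64,0,0,0],[0,-1,-64,0,0,0]]]'; python3 -m pendant '[[[0,0,0,0,0,0],[0,0,0,0,0,0],[0,0,0,0,0,0],[0,0,0,0,0,0],[0,0,0,0,0,0],[0,0,0,0,0,0]]]' 1
```

```text
clock: 2.33
tool_pos: [0.5212, 0.3564, 0.0533]
orientation: [180.0, 0.0, -170.1]
force: [0.7, 0.4, 0.2]
opening: 0.0497
clock: 3.08
tool_pos: [0.521, 0.3562, 0.0528]
orientation: [180.0, 0.0, -170.1]
force: [0.8, -0.1, 3.2]
opening: 0.0304
```

```bash
python3 -m pendant '[[[0,0,0,0,0,0],[0,0,0,0,0,0],[0,0,0,0,0,0],[0,0,0,0,0,0]]]'; python3 -c "from h import *;o=get_obs();print(o['moment'],o['force'],o['opening'])"
```

```text
clock: 3.58
tool_pos: [0.521, 0.3562, 0.0528]
orientation: [180.0, 0.0, -170.1]
force: [0.1, 0.4, 4.7]
opening: 0.0309
[ 0.14479807 -0.2479683   0.00493919] [0.12055587 0.39065998 4.74514237] 0.03093944804343857
```

An opening of 31 mm means the tips caught the 32 mm collar. I'll open, go 12 mm up and grip only the hexagon.

```bash
python3 -m pendant '[[[0,0,0,0,0,0],[0,0,0,0,0,0],[0,0,6,0,0,0],[0,0,12,0,0,0],[0,0,12,0,0,0]]]' -0.136; python3 -m pendant '[[[0,0,0,0,0,0],[0,0,0,0,0,0],[0,0,0,0,0,0],[0,0,0,0,0,0],[0,0,0,0,0,0],[0,0,0,0,0,0],[0,0,0,0,0,0]]]' 1;python3 -c "from h import *;o=get_obs();print(o['moment'],o['force'],o['opening'])"
```

```text
clock: 4.2
tool_pos: [0.5211, 0.3564, 0.0654]
orientation: [180.0, 0.1, -170.1]
force: [-0.5, 0.2, -0.3]
opening: 0.0499
clock: 5.08
tool_pos: [0.5207, 0.356, 0.0645]
orientation: [-180.0, -0.0, -170.1]
force: [0.7, 0.1, -1.3]
opening: 0.0254
[ 0.1402362  -0.15415042  0.08334565] [ 0.74760806  0.14796817 -1.25374644] 0.025437697084060042
```

```bash
python3 -m pendant '[[[0,0,0,0,0,0],[0,0,0,0,0,0],[0,0,1,0,0,7],[0,0,1,0,0,7]]]' 0.3; python3 -m pendant '[[[0,0,0,0,0,0],[0,0,0,0,0,0],[0,0,0,0,0,0],[0,0,0,0,0,0],[0,0,0,0,0,0]]]' 1;python3 -c "from h import *;o=get_obs();print(o['moment'],o['force'],o['opening'])"
```

```text
clock: 5.58
tool_pos: [0.5209, 0.3561, 0.0657]
orientation: [180.0, 0.0, -163.2]
force: [-0.7, -0.3, 0.1]
opening: 0.0309
clock: 6.2
tool_pos: [0.5209, 0.3561, 0.0657]
orientation: [180.0, 0.0, -163.1]
force: [1.4, -0.0, 0.9]
opening: 0.0257
[ 0.24059638 -0.36820082 -0.02288407] [ 1.37686066 -0.01224917  0.89994633] 0.02567953227841893
```

```bash
python3 -m pendant '[[[0,0,0,0,0,0],[0,0,0,0,0,0]]]' ; python3 -c "from h import *;o=get_obs();print(o['moment'],o['force'],o['opening'])"; python3 -m pendant '[[[0,0,0,0,0,0],[0,0,0,0,0,0],[0,0,0,0,0,-10],[0,0,0,0,0,-14],[0,0,0,0,0,-14]]]' 0.3; python3 -m pendant '[[[0,0,0,0,0,0],[0,0,0,0,0,0],[0,0,0,0,0,0],[0,0,0,0,0,0],[0,0,0,0,0,0],[0,0,0,0,0,0]]]' 1;python3 -c "from h import *;o=get_obs();print(o['moment'],o['force'],o['opening'])"
```

```text
clock: 6.45
tool_pos: [0.5209, 0.3561, 0.0656]
orientation: [180.0, 0.0, -163.1]
force: [1.2, 0.3, 1.0]
opening: 0.0258
[ 0.16692028 -0.39605552 -0.02260019] [1.1686008  0.26147688 1.00965449] 0.02576452699644087
clock: 7.08
tool_pos: [0.5206, 0.3558, 0.0654]
orientation: [-180.0, -0.0, -177.1]
force: [0.4, 0.1, -0.2]
opening: 0.031
clock: 7.82
tool_pos: [0.5207, 0.3559, 0.0655]
orientation: [-180.0, -0.0, -177.1]
force: [-0.5, -0.8, -1.0]
opening: 0.0245
[ 0.04701086 -0.08701858  0.00758153] [-0.46990265 -0.78442668 -0.95965375] 0.024509133504454734
```

Opening is 24.5 mm with hardly any moment, so the jaws are on the flats (yaw −177). Lifting.

```bash
python3 -m pendant '[[[0,0,8,0,0,0],[0,0,20,0,0,0],[0,0,40,0,0,0],[0,0,60,0,0,0],[0,0,75,0,0,0],[0,0,75,0,0,0]]]'; python3 -c "from h import *;o=get_obs();print(o['moment'],o['force'],o['opening'])"; python3 -m pendant '[[[15,-50,0,0,0,0],[30,-100,0,0,0,0],[45,-150,0,0,0,0],[60,-200,0,0,0,0],[70,-240,0,0,0,0],[78,-268,0,0,0,0],[78,-268,0,0,0,0],[78,-268,0,0,0,0]]]'
python3 - <<'E'
from h import *
import pickle
s=snap('side');t=snap('top');o=np.array(get_obs()['tool_pos'])
pickle.dump((s,t,o),open('s1.pkl','wb'))
A=cv2.resize(s['pixels'][165:265,245:345],None,fx=6,fy=6,interpolation=2)
cv2.imwrite('pics/held.png',np.clip(A[:,:,::-1]*1.3,0,255).astype(np.uint8))
for c in(s,t):
  T=np.linalg.inv(np.array(c['pose']));K=np.array([[c['fx'],0,c['cx']],[0,c['fy'],c['cy']],[0,0,1.]])
  for p in((o[0],o[1],o[2]),(o[0],o[1],o[2]-.0565),(o[0],o[1],.045),(.599,.085,.045)):
    print(p,cv2.projectPoints(np.array([p]),cv2.Rodrigues(T[:3,:3])[0],T[:3,3],K,np.array(c['dist']))[0].ravel())
E
```

```text
clock: 8.57
tool_pos: [0.5213, 0.3567, 0.1423]
orientation: [179.9, 0.1, -177.1]
force: [0.0, -0.6, -2.9]
opening: 0.0244
[ 0.08708457 -0.03657318  0.04461428] [ 0.02489232 -0.62580261 -2.87550213] 0.024394126836432814
clock: 9.57
tool_pos: [0.5984, 0.088, 0.1399]
orientation: [-180.0, -0.1, -177.2]
force: [-0.4, 0.1, -2.6]
opening: 0.0246
(np.float64(0.5984814110192407), np.float64(0.08871581522375156), np.float64(0.14023162313623627)) [294.16843457 190.83248914]
(np.float64(0.5984814110192407), np.float64(0.08871581522375156), np.float64(0.08373162313623628)) [294.21727637 204.11892883]
(np.float64(0.5984814110192407), np.float64(0.08871581522375156), 0.045) [294.24972143 212.99718671]
(0.599, 0.085, 0.045) [294.81016938 213.44891071]
(np.float64(0.5984814110192407), np.float64(0.08871581522375156), np.float64(0.14023162313623627)) [256.28280137 184.42211438]
(np.float64(0.5984814110192407), np.float64(0.08871581522375156), np.float64(0.08373162313623628)) [257.35592377 187.09382642]
(np.float64(0.5984814110192407), np.float64(0.08871581522375156), 0.045) [258.03531931 188.78518027]
(0.599, 0.085, 0.045) [259.26842394 188.61921847]
```

View pics/held.png

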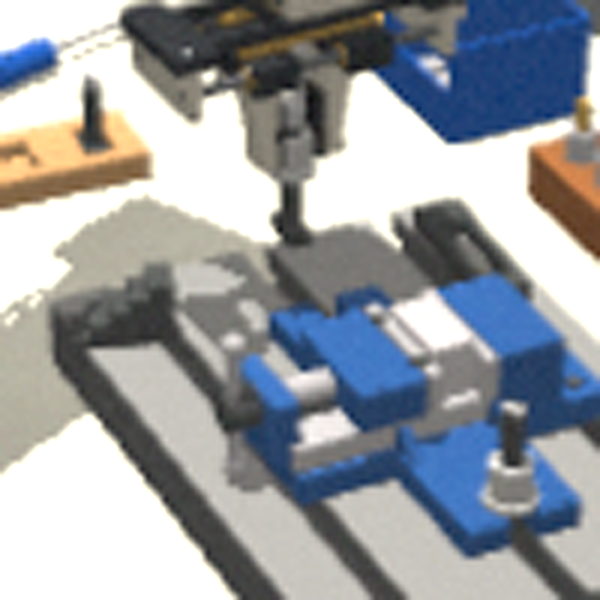

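The bolt hangs straight: shank at column 293.5 against 294.2 predicted, head bottom at row 205 against 204. The kit block lies about 4° clockwise of the slot, so I'll correct that by +4.5° and lower it gently.

```bash
python3 -m pendant '[[[0.5,0,-15,0,0,4.5],[0.5,0,-30,0,0,4.5],[0.5,0,-35,0,0,4.5],[0.5,0,-38,0,0,4.5],[0.5,0,-40,0,0,4.5],[0.5,0,-41,0,0,4.5],[0.5,0,-42,0,0,4.5],[0.5,0,-43,0,0,4.5],[0.5,0,-43,0,0,4.5]]]'; python3 -c "from h import *;o=get_obs();print(o['moment'],o['force'],o['opening'])"
```

```text
clock: 10.8
tool_pos: [0.5993, 0.088, 0.0976]
orientation: [180.0, 0.0, -172.6]
force: [0.1, -0.5, -2.1]
opening: 0.0247
[ 0.04002934  0.25182371 -0.00923491] [ 0.06307554 -0.49408677 -2.07349009] 0.024732011196301796
```

```bash
python3 -m pendant '[[[0,0,-1,0,0,0],[0,0,-2,0,0,0],[0,0,-3,0,0,0],[0,0,-4,0,0,0],[0,0,-5,0,0,0],[0,0,-6,0,0,0],[0,0,-6,0,0,0]]]'; python3 -c "from h import *;o=get_obs();print(o['moment'],o['force'],o['opening'])"
```

```text
clock: 11.68
tool_pos: [0.5992, 0.088, 0.0914]
orientation: [-180.0, -0.0, -172.6]
force: [-0.2, -0.2, -1.8]
opening: 0.0244
[0.00070095 0.25680362 0.01659921] [-0.2348078  -0.1520105  -1.84494494] 0.0243889097985972
```

The head is about 10 mm into the mouth with no contact force. I'll carry on down to just above the channel floor.

```bash
python3 -m pendant '[[[0,0,-3,0,0,0],[0,0,-6,0,0,0],[0,0,-9,0,0,0],[0,0,-12,0,0,0],[0,0,-15,0,0,0],[0,0,-17,0,0,0],[0,0,-17.5,0,0,0],[0,0,-18,0,0,0],[0,0,-18,0,0,0]]]'; python3 -c "from h import *;o=get_obs();print(o['moment'],o['force'],o['opening'])"
```

```text
clock: 12.8
tool_pos: [0.5994, 0.088, 0.0736]
orientation: [180.0, 0.0, -172.6]
force: [-0.3, 0.5, -3.0]
opening: 0.0247
[ 0.05730306 -0.01128579  0.03571042] [-0.25667457  0.49107423 -2.99977847] 0.024689916172866654
```

```bash
python3 -m pendant '[[[0,0,-1,0,0,0],[0,0,-1,0,0,0]]]';python3 -m pendant '[[[0,0,-1,0,0,0],[0,0,-1,0,0,0]]]';python3 -m pendant '[[[0,0,-1,0,0,0],[0,0,-1,0,0,0]]]'
```

```text
clock: 13.05
tool_pos: [0.5993, 0.088, 0.0725]
orientation: [180.0, -0.0, -172.6]
force: [0.3, -0.5, -2.6]
opening: 0.0245
clock: 13.3
tool_pos: [0.5993, 0.0881, 0.0715]
orientation: [-180.0, 0.0, -172.6]
force: [-0.4, 0.5, -1.5]
opening: 0.0247
clock: 13.55
tool_pos: [0.5996, 0.0881, 0.0713]
orientation: [-180.0, 0.0, -172.6]
force: [-0.5, -1.0, 4.1]
opening: 0.0247
```

The floor is at TCP z ≈ 0.0713. I'll raise 1.5 mm and turn clockwise.

```bash
python3 -m pendant '[[[0,0,2,0,0,0],[0,0,2,0,0,-9],[0,0,2,0,0,-18],[0,0,2,0,0,-27],[0,0,2,0,0,-36],[0,0,2,0,0,-45],[0,0,2,0,0,-54],[0,0,2,0,0,-63],[0,0,2,0,0,-72],[0,0,2,0,0,-80]]]';python3 -c "from h import *;o=get_obs();print(o['moment'],o['force'],o['opening'])"; python3 -m pendant '[[[0,0,0,0,0,-4],[0,0,0,0,0,-8],[0,0,0,0,0,-8]]]';python3 -c "from h import *;o=get_obs();print(o['moment'],o['force'],o['opening'])"
```

```text
clock: 14.8
tool_pos: [0.5967, 0.0884, 0.0715]
orientation: [-179.8, -0.1, 107.0]
force: [-7.7, 5.1, 0.7]
opening: 0.0247
[2.17345658 2.85087355 0.11500399] [-7.74346392  5.0511594   0.65020919] 0.02467540010009769
clock: 15.18
tool_pos: [0.5971, 0.0884, 0.0717]
orientation: [-179.8, -0.0, 99.3]
force: [-6.4, 3.9, 0.5]
opening: 0.0247
[1.75036111 2.5738211  0.08920974] [-6.38344813  3.86822896  0.52672419] 0.02468216080991747
```

The bolt was gripped slightly off-centre along the pads and now leans on the +x wall (−6 N). I'll ease the tool over and finish the turn.

```bash
python3 -m pendant '[[[-1,0.5,0,0,0,0],[-2,1,0,0,0,0],[-2.5,1,0,0,0,0],[-2.5,1,0,0,0,0]]]';python3 -c "from h import *;o=get_obs();print(o['moment'],o['force'],o['opening'])"; python3 -m pendant '[[[-1,0.5,0,0,0,0],[-1,0.5,0,0,0,-3],[-1,0.5,0,0,0,-3]]]';python3 -c "from h import *;o=get_obs();print(o['moment'],o['force'],o['opening'])"
```

```text
clock: 15.68
tool_pos: [0.5965, 0.0888, 0.0723]
orientation: [-180.0, 0.0, 99.3]
force: [-1.9, -0.3, -3.1]
opening: 0.0244
[ 0.19192568  0.90701072 -0.03171978] [-1.93080692 -0.28183586 -3.10822331] 0.02438888326656939
clock: 16.05
tool_pos: [0.596, 0.0896, 0.0727]
orientation: [180.0, -0.0, 96.4]
force: [-2.1, 0.7, -2.5]
opening: 0.0247
[0.28939628 0.66998315 0.0174556 ] [-2.12585619  0.70323484 -2.51669974] 0.024694449999642792
```

```bash
for i in 1 2 3 4; do python3 -m pendant '[[[-0.4,0,0,0,0,-2],[-0.4,0,0,0,0,-4],[-0.4,0,0,0,0,-4]]]'|grep -E 'tool|orien';python3 -c "from h import *;o=get_obs();print(o['moment'].round(3),o['force'].round(1),o['opening'])";done
```

```text
tool_pos: [0.5955, 0.0896, 0.0727]
orientation: [180.0, -0.0, 92.3]
[ 0.26   0.585 -0.015] [-2.2  0.3 -2.3] 0.02436163072244998
tool_pos: [0.5951, 0.0895, 0.0726]
orientation: [180.0, -0.0, 88.3]
[0.201 0.376 0.035] [-2.4  0.3 -1.6] 0.02417154387858371
tool_pos: [0.5946, 0.0895, 0.0726]
orientation: [180.0, 0.0, 84.3]
[0.108 0.236 0.006] [-1.2  0.3 -2. ] 0.02439627337487105
tool_pos: [0.5942, 0.0895, 0.0726]
orientation: [180.0, -0.0, 80.3]
[0.048 0.13  0.029] [-0.8 -0.1 -2.1] 0.024818505627078952
```

No stop has been felt yet. I'll test it by drawing up: if the head is under the lips, it should stop about 3.5 mm above the floor.

```bash
for i in 1 2 3; do python3 -m pendant '[[[0,0,0.5,0,0,0],[0,0,1,0,0,0],[0,0,1,0,0,0]]]'|grep -E 'tool';python3 -c "from h import *;o=get_obs();print(o['moment'].round(3),o['force'].round(1),o['opening'])";done
```

```text
tool_pos: [0.5942, 0.0895, 0.0736]
[ 0.     0.129 -0.038] [-0.1 -0.1 -2.1] 0.024660612800156228
tool_pos: [0.5941, 0.0895, 0.0745]
[-0.049  0.123  0.038] [-1.9 -0.8 -2.8] 0.024901748329250812
tool_pos: [0.5935, 0.0894, 0.0749]
[0.238 0.198 0.082] [-1.2  0.5 -8.9] 0.024509196727345462
```

The head is under the lips: contact at +3.5 mm. I'll ease down 1 mm and turn on to find the stop.

```bash
python3 -m pendant '[[[0,0,-1.3,0,0,0],[0,0,-1.3,0,0,0]]]'|grep force; for i in 1 2 3 4; do python3 -m pendant '[[[0,0,0,0,0,-2],[0,0,0,0,0,-4],[0,0,0,0,0,-4]]]'|grep -E 'tool|orien';python3 -c "from h import *;o=get_obs();print(o['moment'].round(3),o['force'].round(1),o['opening'])";done
```

```text
force: [-1.2, 0.5, -3.4]
tool_pos: [0.5943, 0.0896, 0.0744]
orientation: [180.0, -0.0, 76.3]
[ 0.106  0.393 -0.043] [-0.4  0.2 -2.8] 0.02469989515172033
tool_pos: [0.5943, 0.0896, 0.0744]
orientation: [180.0, -0.0, 72.3]
[0.219 0.261 0.006] [-0.8  1.3 -3.2] 0.024496541432592254
tool_pos: [0.5943, 0.0897, 0.0743]
orientation: [180.0, -0.0, 68.3]
[0.458 0.194 0.029] [-0.6  0.7 -3.9] 0.024290453268167294
tool_pos: [0.5943, 0.0896, 0.0743]
orientation: [180.0, -0.0, 64.3]
[0.65  0.08  0.016] [ 0.2  1.2 -3.3] 0.024333138719313852
```

```bash
cat > m.py <<'E'
from h import *
r=[]
for i in range(4):
    snapshot('top');o=get_obs();r.append(np.r_[o['moment'],o['force']])
print('avg',np.mean(r,0).round(3),'sd',np.std(r,0)[2].round(3),np.array(o['tool_pos']).round(4),o['orientation'][2].round(1),round(o['opening'],4),o['clock'])
E
python3 m.py; for i in 1 2 ; do python3 -m pendant '[[[0,0,0,0,0,-2],[0,0,0,0,0,-4],[0,0,0,0,0,-6],[0,0,0,0,0,-6]]]'>/dev/null;python3 m.py;done
```

```text
avg [ 0.689 -0.031  0.04  -0.456  1.926 -3.293] sd 0.024 [0.5943 0.0896 0.0743] 64.4 0.0245 20.625
avg [ 1.096 -0.268  0.03   0.313  2.57  -5.058] sd 0.029 [0.5942 0.0896 0.0742] 58.4 0.0245 21.325
avg [ 1.572 -0.543  0.053  1.246  3.203 -6.425] sd 0.021 [0.5942 0.0896 0.0742] 52.4 0.025 22.025
```

The downward pull is growing, so the nut is now threading while the head is held at its stop. The head is drawn up against the lips with about 4 N, so I'll slide it toward the ear.

```bash
python3 -m pendant '[[[0,0,0.5,0,0,0],[0,-4,0.5,0,0,0],[0,-8,0.5,0,0,0],[0,-12,0.5,0,0,0],[0,-16,0.5,0,0,0],[0,-18,0.5,0,0,0],[0,-18,0.5,0,0,0]]]'>/dev/null;python3 m.py; python3 -m pendant '[[[0,-2,0,0,0,0],[0,-4,0,0,0,0],[0,-6,0,0,0,0],[0,-6,0,0,0,0]]]'>/dev/null;python3 m.py
```

```text
avg [ 1.991 -0.32   0.041  0.274  4.754 -8.545] sd 0.026 [0.5939 0.0716 0.0745] 52.4 0.0245 23.1
avg [ 2.239e+00 -3.570e-01  1.600e-02 -9.000e-03  5.543e+00 -9.061e+00] sd 0.037 [0.594  0.0656 0.0745] 52.4 0.0244 23.8
```

```bash
for i in 1 2; do python3 -m pendant '[[[0,-2,0,0,0,0],[0,-4,0,0,0,0],[0,-4,0,0,0,0]]]'>/dev/null;python3 m.py;done
```

```text
avg [ 2.281 -0.371  0.044  0.422  5.08  -9.508] sd 0.026 [0.594  0.0617 0.0745] 52.4 0.0243 24.375
avg [ 2.029 -0.286  0.014  0.649  5.114 -9.726] sd 0.019 [0.5939 0.0575 0.0746] 52.4 0.0243 24.95
```

The collar is passing over the ear with no rise in force. Continuing to home.

```bash
python3 -m pendant '[[[0,-3,0,0,0,0],[0,-6,0,0,0,0],[0,-9,0,0,0,0],[0,-12,0,0,0,0],[0,-15,0,0,0,0],[0,-15,0,0,0,0]]]'>/dev/null;python3 m.py;for i in 1 2 3; do python3 -m pendant '[[[0,-1,0,0,0,0],[0,-2,0,0,0,0],[0,-2,0,0,0,0]]]'>/dev/null;python3 m.py;done
```

```text
avg [ 2.208 -0.382  0.038  0.571  5.34  -9.82 ] sd 0.035 [0.594  0.0426 0.0746] 52.4 0.024 25.9
avg [  2.739  -0.353   0.031   0.74    6.589 -10.875] sd 0.012 [0.5942 0.041  0.0746] 52.4 0.0247 26.475
avg [  2.824  -0.353   0.044   0.654   6.79  -10.794] sd 0.013 [0.5942 0.039  0.0746] 52.4 0.0243 27.05
avg [  2.81   -0.382   0.021   0.073   6.983 -10.45 ] sd 0.026 [0.5941 0.037  0.0746] 52.4 0.0246 27.625
```

```bash
for i in 1 2 3; do python3 -m pendant '[[[0,-1,0,0,0,0],[0,-2,0,0,0,0],[0,-2,0,0,0,0]]]'>/dev/null;python3 m.py;done
```

```text
avg [  3.14   -0.337   0.032   0.347   7.556 -10.577] sd 0.019 [0.5942 0.0352 0.0746] 52.4 0.0245 28.2
avg [ 5.856  0.334  0.07  -1.925 14.519 -9.601] sd 0.013 [0.5944 0.0347 0.0747] 52.4 0.0244 28.775
avg [ 8.73   1.153  0.109 -4.235 22.301 -8.504] sd 0.036 [0.5945 0.0343 0.0748] 52.4 0.0245 29.35
```

Contact at the notch bottom came at TCP y ≈ 0.035, as predicted. I'll ease off, let the collar rest on the ear, and regrip centred on the bolt's axis and turned back 120° so the wrist has range for tightening.

```bash
python3 -m pendant '[[[0,1.5,0,0,0,0],[0,3,0,0,0,0],[0,3,-1,0,0,0],[0,3,-1,0,0,0]]]'>/dev/null;python3 m.py; python3 -m pendant '[[[0,0,0,0,0,0],[0,0,0,0,0,0],[0,0,0,0,0,0],[2,-1.5,-1,0,0,0],[4.6,-3.5,-2,0,0,0],[4.6,-3.5,-2,0,0,0]]]' 0.09 ;python3 m.py
```

```text
avg [ 4.608  1.087  0.018 -3.8   11.674 -2.623] sd 0.029 [0.5944 0.035  0.0746] 52.4 0.0241 30.05
clock: 30.8
tool_pos: [0.5989, 0.0297, 0.0715]
orientation: [-180.0, 0.0, 52.3]
force: [-0.5, -0.5, -0.2]
opening: 0.0399
avg [-0.024 -0.152  0.009  0.075  0.031  0.311] sd 0.025 [0.5987 0.03   0.0717] 52.4 0.0403 31.0
```

```bash
python3 -m pendant '[[[0,1,0,0,0,10],[0,1,0,0,0,20],[0,1,0,0,0,30],[0,1,0,0,0,40],[0,1,0,0,0,50],[0,1,0,0,0,60],[0,1,0,0,0,70],[0,1,0,0,0,80],[0,1,0,0,0,90],[0,1,0,0,0,100]]]'>/dev/null; python3 -m pendant '[[[0,0,0,0,0,10],[0,0,0,0,0,20],[0,0,0,0,0,20]]]'
python3 - <<'E'
from h import *
s=snap('side')
A=cv2.resize(s['pixels'][180:250,265:345],None,fx=7,fy=7,interpolation=2)
cv2.imwrite('pics/home.png',np.clip(A[:,:,::-1]*1.3,0,255).astype(np.uint8))
o=get_obs();print(o['joint_pos'],o['force'],o['moment'])
T=np.linalg.inv(np.array(s['pose']));K=np.array([[s['fx'],0,s['cx']],[0,s['fy'],s['cy']],[0,0,1.]])
for p in((.599,.0315,.063),(.599,.0315,.11)):
    print((cv2.projectPoints(np.array([p]),cv2.Rodrigues(T[:3,:3])[0],T[:3,3],K,np.array(s['dist']))[0].ravel()-[265,180])*7)
E
```

```text
clock: 32.62
tool_pos: [0.5988, 0.0311, 0.0718]
orientation: [180.0, 0.0, 172.3]
force: [-0.5, 0.6, -0.6]
opening: 0.0396
[ 2.16308947e+01  2.16280320e+01 -2.00407550e+01 -5.16181320e-04
 -4.83317501e+01 -2.94832244e+01] [-0.46767933  0.0834805  -0.09672295] [ 0.10772024 -0.05620919 -0.01279748]
[253.58509714 254.97165899]
[253.93563781 177.61719495]
```

View pics/home.png

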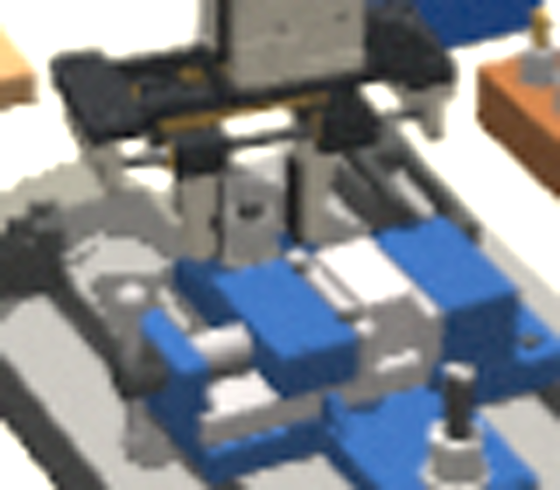

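The nut sits centred between the fingers at (253,220), matching the predicted 253.6. Gripping.

```bash
python3 -m pendant '[[[0,0,0,0,0,0],[0,0,0,0,0,0],[0,0,0,0,0,0],[0,0,0,0,0,0],[0,0,0,0,0,0],[0,0,0,0,0,0]]]' 1;python3 m.py;python3 -m pendant '[[[0,0,0,0,0,-5],[0,0,0,0,0,-10],[0,0,0,0,0,-10]]]'>/dev/null;python3 m.py
```

```text
clock: 33.42
tool_pos: [0.5983, 0.0311, 0.0717]
orientation: [-180.0, -0.0, 172.3]
force: [-4.4, 2.6, 3.8]
opening: 0.0244
avg [ 0.907  1.811  0.018 -4.636  2.587  3.457] sd 0.021 [0.5984 0.0311 0.0717] 172.4 0.0244 33.625
avg [ 1.084  1.883  0.071 -5.033  2.893  3.314] sd 0.029 [0.5983 0.0311 0.0716] 162.4 0.0242 34.2
```

```bash
python3 -m pendant '[[[-1.5,0.8,0.5,0,0,0],[-1.5,0.8,0.5,0,0,-5],[-1.5,0.8,0.5,0,0,-10],[-1.5,0.8,0.5,0,0,-10]]]'>/dev/null;python3 m.py;for i in 1 2 3; do python3 -m pendant '[[[0,0,0,0,0,-4],[0,0,0,0,0,-8],[0,0,0,0,0,-8]]]'>/dev/null;python3 m.py;done
```

```text
avg [ 8.70e-02 -8.00e-02 -3.00e-03  2.50e-02  5.80e-01 -7.27e+00] sd 0.022 [0.597  0.0317 0.0717] 152.4 0.0243 34.9
avg [  0.574  -0.12    0.02    0.643   1.594 -11.558] sd 0.014 [0.5969 0.0319 0.0717] 144.4 0.0242 35.475
avg [  1.323   0.117   0.066   0.07    3.518 -15.331] sd 0.01 [0.5967 0.032  0.0717] 136.4 0.0242 36.05
avg [  1.912   0.524   0.062  -1.141   5.191 -17.237] sd 0.016 [0.5966 0.032  0.0717] 128.5 0.0241 36.625
```

The tool is holding the nut up while the head bears on the lips, so I'll lower it along with the thread.

```bash
python3 -m pendant '[[[0,0.5,-0.3,0,0,0],[0,0.5,-0.6,0,0,0],[0,0.5,-0.6,0,0,0]]]'>/dev/null;python3 m.py;for i in 1 2; do python3 -m pendant '[[[0,0,-0.1,0,0,-4],[0,0,-0.2,0,0,-8],[0,0,-0.2,0,0,-8]]]'>/dev/null;python3 m.py;done
```

```text
avg [  1.2     1.516   0.116  -3.955   3.281 -12.366] sd 0.039 [0.5967 0.0321 0.0716] 128.4 0.0244 37.2
avg [  1.822   1.859   0.097  -5.058   4.852 -11.482] sd 0.028 [0.5966 0.0324 0.0715] 120.4 0.0241 37.775
avg [ 2.282  2.422  0.157 -6.417  5.914 -8.737] sd 0.028 [0.5966 0.0326 0.0716] 112.4 0.0237 38.35
```

```bash
python3 -m pendant '[[[-1,0.5,-0.3,0,0,0],[-2,0.8,-0.5,0,0,0],[-2,0.8,-0.5,0,0,0]]]'>/dev/null;python3 m.py;python3 -m pendant '[[[0,0,0,0,0,-2],[0,0,0,0,0,-4],[0,0,0,0,0,-5],[0,0,0,0,0,-6]]]'>/dev/null;python3 m.py
```

```text
avg [-1.266 -0.97   0.114  2.424 -3.076 -7.557] sd 0.04 [0.5965 0.0328 0.0716] 112.4 0.0237 38.925
avg [-0.993 -1.705  0.349  4.265 -2.489  0.364] sd 0.006 [0.5963 0.0334 0.0716] 106.4 0.0236 39.625
```

```bash
python3 -m pendant '[[[0,0,0,0,0,0],[0,0,0,0,0,0],[0,0,0,0,0,0],[0,0,0,0,0,0]]]'>/dev/null;python3 m.py
```

```text
avg [-0.933 -1.729  0.327  4.132 -2.48   0.991] sd 0.022 [0.5963 0.0334 0.0715] 106.4 0.0239 40.325
```

The resting torque is 0.33 Nm and steady. The turn since touching was at most 46°, which is at most about 44 N, and the torque trend suggests 25–36 N. That is inside the window, so I'm turning no further. I'll relieve the side force and let go.

```bash
python3 -m pendant '[[[0.6,-0.4,0,0,0,0],[1.1,-0.8,0,0,0,0],[1.1,-0.8,0,0,0,0]]]'>/dev/null;python3 m.py; python3 -m pendant '[[[0,0,0,0,0,0],[0,0,0,0,0,0],[0,0,0,0,0,0],[0,0,0,0,0,0]]]' 0.09; python3 -m pendant '[[[0,0,10,0,0,0],[0,0,30,0,0,0],[0,0,60,0,0,0],[0,0,100,0,0,0],[0,40,130,0,0,0],[-30,90,130,0,0,0],[-60,150,130,0,0,0],[-60,210,130,0,0,0],[-60,230,130,0,0,0],[-60,230,130,0,0,0]]]'
python3 - <<'E'
from h import *
s=snap('side');t=snap('top')
A=cv2.resize(s['pixels'][190:240,275:335],None,fx=7,fy=7,interpolation=2)
B=cv2.resize(t['pixels'][165:212,245:295],None,fx=7,fy=7,interpolation=2)
W=np.zeros((350,780,3),np.uint8);W[:,:420]=A;W[:329,425:775]=B
cv2.imwrite('pics/fin.png',np.clip(W[:,:,::-1]*1.4,0,255).astype(np.uint8))
for c,f in((s,(275,190,0)),(t,(245,165,425))):
  T=np.linalg.inv(np.array(c['pose']));K=np.array([[c['fx'],0,c['cx']],[0,c['fy'],c['cy']],[0,0,1.]])
  for p in((.599,.0315,.067),(.599,.0315,.089),(.599,.0315,.1105)):
    print(((cv2.projectPoints(np.array([p]),cv2.Rodrigues(T[:3,:3])[0],T[:3,3],K,np.array(c['dist']))[0].ravel()-f[:2])*7+[f[2],0]).round(0))
E
```

```text
avg [ 1.264  0.272  0.282 -1.556  3.524  7.032] sd 0.054 [0.5963 0.0333 0.0715] 106.4 0.024 40.9
clock: 41.4
tool_pos: [0.5961, 0.0322, 0.0705]
orientation: [-180.0, -0.0, 106.3]
force: [-0.6, -0.4, 0.7]
opening: 0.0396
clock: 42.65
tool_pos: [0.5362, 0.2637, 0.201]
orientation: [180.0, -0.0, 106.5]
force: [0.8, -0.9, 0.0]
opening: 0.0399
[184. 178.]
[184. 142.]
[184. 107.]
[649. 159.]
[648. 152.]
[648. 145.]
```

View pics/fin.png

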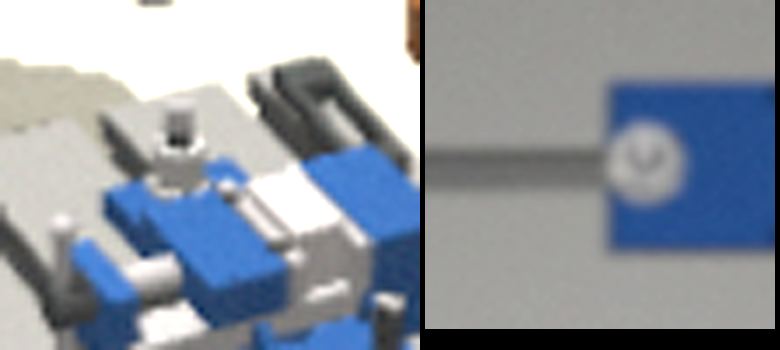

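Top view: the collar's centre is at about (646,164) and the ear's end at 609. I'll measure the seat distance numerically before handing in.

Run:
```python
from h import *
t=snap('top');I=t['pixels'].astype(int)
sat=cv2.cvtColor(t['pixels'],cv2.COLOR_RGB2HSV)[...,1].astype(int)
blue=(I[...,2]-I[...,0])
print('ear row 180',blue[179:183,266:290].mean(0).round(0)); print('collar rows',blue[186:190,266:290].mean(0).round(0))
print('gray rows',I[186:190,264:290].sum(2).mean(0).round(0)/3)
print('col',blue[174:204,276:279].mean(1).round(0))
```

```text
ear row 180 [-4. -3. -2. -0.  9. 31. 57. 66. 64. 61. 61. 64. 66. 68. 72. 73. 73. 74.
 73. 74. 72. 74. 72. 74.]
collar rows [-1. -1. -0. -0. -0. -1. -2. -1. -0. -1. -1. -1. -1. -2.  2. 19. 47. 67.
 73. 74. 74. 73. 73. 74.]
gray rows [ 78.          77.66666667  77.33333333  76.66666667  78.66666667
  78.33333333  87.         106.33333333 122.66666667 123.33333333
 112.33333333 111.33333333 113.66666667 108.66666667 106.33333333
 113.33333333 110.          94.66666667  78.          65.66666667
  61.66666667  61.33333333  60.66666667  62.          62.
  61.33333333]
col [-2.  3. 22. 51. 71. 73. 74. 65. 41. 17.  4.  1. -1. -1. -1. -0. -0. -1.
  4. 19. 47. 70. 75. 76. 76. 67. 35.  6. -2. -3.]
```

```bash
python3 -c "
from plant import *
print(close_job())"
```

```text
the job is handed in; nothing more can be done
None
```

I handed the job in with the T-bolt in the free ear's notch, the nut tightened and the gripper clear at about 43 s. The clamp force and the exact seating are estimates, not measurements.

**What I did:** I gripped the nut on its hexagon and lowered the head lengthwise into the middle slot. I turned it clockwise to its stop and drew it up against the lips; contact came 3.5 mm above the floor, as it should. I slid it in until the notch bottom pushed back with about 22 N, then regripped on the bolt's axis and tightened.

**Last checks:**
- **Seating:** In the last pictures the bolt looks upright in the notch with the collar on the ear. Its axis is about 1.5–2.5 mm short of the seat, and the limit is 4.5 mm. It probably shifted slightly outward while I tightened.
- **Clamp force:** The torque at rest was about 0.33 Nm (0.28 Nm just before letting go), above the 0.18 Nm you asked for. From the angle turned and how the torque rose I put the clamp force at about 25–40 N, within the 8–55 N window. I had no direct reading of it.
- **Head angle:** It is hidden under the lips. I inferred the stop from the nut beginning to thread; I did not see it.
- **Other objects:** I did not measure their positions after the job.

**What went wrong on the way:** The first grip landed on the collar, and I needed four tries to get the jaws onto the flats. That grip was about 5 mm off-centre along the pads, so the bolt leaned on the slot wall with under 10 N during the turn until I corrected it.

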